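# Draw the curing board out to its line and hold it

## Task

Set the red T-key on the square screw head of the curing rack's latch, turn it clockwise until the latch is fully open, let go and leave the key standing there. Then take the curing board by the wooden cleat at its tail and slide it out along its rails, without lifting it or letting it tip, until the red line is level with the open end of the rails and all three soap bars hang clear, so that I can push them up from below through the slats. Leave everything else alone, and finish while still holding the cleat with the board flat: that far out it is past its balance point and tips as soon as you let go.

Things in the scene. Friction and masses are not known exactly. Their poses are not given: they have to be found in the camera images.
- curing_rack: Low grey two-deck curing rack, fixed, 127 mm wide (x), 365 mm long (y). Two aluminium angle rails along its y carry the board: running surface 95 mm above the bench, guides up to 107 mm; open above. Origin on the bench; +x faces away from the robot, -y is the outlet, the way the board slides out (to the robot's right, within 12 degrees). Soap bars on the lower deck are fixed.
- rail_end (a point): Middle between the open ends of the two rails at the outlet, on the running surface. The board's red line has to come level with this along the rack's y axis.
- rail_back (a point): Middle between the rear ends of the two rails, 365 mm from rail_end along the rack's +y, on the running surface.
- latch (a joint): Quarter-turn latch screw, vertical axis, at the outlet on the robot's side of the rack. 0 to 0.1 at the start: its 48 mm steel tongue lies across the board's end and stops it; 1.40: end stop, fully open. Grows clockwise seen from above. Stiff (0.3 N m friction), stays where left; turn it with the key.
- latch_seat (a point): On the latch axis, on the 22 mm round collar where the key's socket comes to rest, 112 mm above the bench. The brass-coloured square head stands up from here: 14 mm square, 18.5 mm tall, its top 4.5 mm tapered. Turns with the latch; x points along the tongue, x and y are square to the head's flats.
- tee_key: Steel T-key with red bar handle, 110 g, loosely upright in a wooden block. Origin: centre of the socket's underside, z up. Socket 16 mm square inside, 24 outside, 20 deep (1 mm clearance a side, about 0.15 rad of turning play), flats square to x and y. Bar 64 x 12 mm, 14 mm tall, along x, centre 65 mm above the origin; 12 mm round shaft below it.
- key_bar (a point): Centre of the key's red bar handle (65 mm above the key's origin): grip here across the 12 mm thickness.
- key_block: Dark wooden block, 70 x 70 x 34 mm, fixed on the bench, with the square hole (28 mm wide, 22 mm deep) in which the key stands at first. Origin at the centre of its underside.
- curing_board: Slatted beech board, 116 mm wide (x), 320 mm long (y), 14 mm thick, about 420 g, loose between the rail guides (about 2.5 mm play a side), three soap bars on its outer part. Origin at the centre of its underside, 95 mm above the bench on the rails; -y is its outer end (outlet side).
- red_line (a point): Middle of the red line painted across the board's top, 200 mm from the outer end of the board (40 mm to +y of its origin).
- cleat (a point): Centre of the brown wooden cleat across the board's tail: 104 mm wide (board's x), 20 mm thick (y), 26 mm above the board's top. 148 mm to +y of the board's origin, so 108 mm behind the red line; this point is 122 mm above the bench, the cleat's top 135 mm. Grip it from above across its 20 mm.
- bar_pink: Pink soap bar, 78 x 56 x 26 mm, 110 g, lying loose and flat across the outer part of the board, in any order with the other two. Origin at the centre of its underside.
- bar_cream: Cream soap bar, 80 x 55 x 29 mm, 110 g, lying loose and flat across the outer part of the board, in any order with the other two. Origin at the centre of its underside.
- bar_dark: Black soap bar, 80 x 55 x 28 mm, 110 g, lying loose and flat across the outer part of the board, in any order with the other two. Origin at the centre of its underside.
- timer: White round kitchen timer, 62 mm wide, 37 mm tall, bystander to leave alone.
- tape_roll: Roll of tan tape lying flat, 100 mm across, 25 mm tall, bystander.
- beaker: Clear plastic beaker, 69 mm wide, 111 mm tall, bystander.
- spare_jar: Pigment jar with black cap, 45 mm wide, 63 mm tall, bystander.
Not all that is in view belongs to the job. Leave any purple or turquoise look-alike of the bar_cream alone.

How it is judged:
On the way, in this order (a step that is already met when the one before it is completed fails the run):
1. The key held by the fingers is seated on the latch's square head, the latch still shut (horizontal distance between tee_key and latch_seat below 0.004 m and z of tee_key in the frame of latch_seat below 0.006 m and angle between tee_key's own z axis and vertical below 0.12 rad and contact force between the fingers and tee_key above 1 N and value of joint latch below 0.4 rad), for 0.1 s.
2. The latch is turned fully open with the key on its head (value of joint latch above 1.25 rad and horizontal distance between tee_key and latch_seat below 0.004 m and z of tee_key in the frame of latch_seat below 0.006 m and y of red_line in the frame of rail_end above 0.1 m), for 0.1 s.
At the end, for the whole second after the job is handed in: Fingers still hold the board at its cleat (over 1.5 N); red line within 7 mm of the rails' open end; board flat on the rails (tilt under 0.05 rad), straight and still; the three bars on it, beyond the rails; latch over 1.2, key released and standing on its head (y of red_line in the frame of rail_end between -0.007 and 0.007 m and angle between curing_board's own z axis and vertical below 0.05 rad and z of curing_board in the frame of curing_rack between 0.088 and 0.102 m and angle between the y axis of curing_board and the y axis of curing_rack, either way round below 0.07 rad and contact force between the fingers and curing_board above 1.5 N and distance between the grasp point and cleat below 0.045 m and contact force between curing_board and curing_rack above 1 N and linear speed of curing_board below 0.02 m/s and value of joint latch above 1.2 rad and horizontal distance between tee_key and latch_seat below 0.004 m and z of tee_key in the frame of latch_seat below 0.006 m and angle between tee_key's own z axis and vertical below 0.15 rad and contact force between the fingers and tee_key below 0.1 N and z of each of bar_pink, bar_cream, bar_dark in the frame of curing_board above 0.008 m and y of each of bar_pink, bar_cream, bar_dark in the frame of rail_end below -0.01 m); the arm keeps its last pose, push and grip.
It fails at once if the board tips (more than about 7 degrees) (angle between curing_board's own z axis and vertical above 0.12 rad).
It fails at once if the board is lifted off the rails (20 mm) (z of curing_board in the frame of curing_rack above 0.115 m).
It fails at once if a soap bar is dropped or tipped (angle between any of bar_pink, bar_cream, bar_dark's own z axis and vertical above 0.5 rad).
It fails at once if a bystander (timer, tape roll, beaker, jar) is pushed more than 30 mm (distance of any of timer, tape_roll, beaker, spare_jar from where it was at the start of the episode above 0.03 m).
It also fails if it takes over 59 s, if anything falls off the work surface, if the arm or the gripper's body presses on something with over 40 N, if the wrist force passes 120 N, or if a joint passes its speed limit or range.

## Robot

A 7-joint arm with a two-finger parallel gripper is mounted at the origin on a cart in front of the work surface, level with it; the furniture and walls round the work are solid. World frame = base frame: x ahead of the robot, y to its left, z up, the work surface at z = 0. Lengths are in m, angles in rad, forces in N, time in s.
With the tool pointing down it reaches from about 0.4 to 0.85 m from the base axis. Payload 4.5 kg.
Tool frame: the origin (TCP) lies at the very end of the fingers, on their centre line; the grasp point (between the pads) lies 19 mm behind it; z points along the fingers, y is the line along which they close (so a half turn about z gives the same grasp; the last joint's range is limited). The gripper opens to 88 mm and grips with 3 to 60 N. Pads are 18 mm wide; open, the fingers measure 123 mm over their backs; the gripper's body (75 mm by 187 mm) begins 45 mm behind the grasp point.
Start: joints at [1.177, 0.689, -0.195, 1.565, 0.157, 0.902, -0.215], TCP at [0.259, -0.569, 0.239] pointing down, gripper open.
Joint ranges: [-3.01, 3.01], [-0.46, 2.08], [-1.47, 1.51], [0.13, 2.56], [-1, 4.14], [0.04, 2.09], [-2.66, 2.66]. Speed limits (rad/s): [2.57, 2.57, 3.14, 3.14, 3.14, 3.14, 3.14].

## Interface

Orientations are given as a unit quaternion [x, y, z, w].
In Python, from plant import r gives the robot as it stands. The module is installed in compiled form; this text tells all that it offers.
- The arm moves only by the tool step_arm, never from a script. Its argument "increments" is a list of rows, each a list of 2 entries, a list of its own where there are three numbers: the shift along the world's x, y, z in cm, then the turn, a rotation vector about the world's x, y, z in degrees. A call has exactly 10 rows; each row shifts and turns the commanded pose from where the row before left it; what a row does not reach is not made up. A row lasts 1/10 s, in which the tool goes at most 50 mm and 8.59 degrees, less where a joint would pass 70% of its speed; a pose out of reach is approached as far as the arm can. A call is refused whole if a number of a shift passes 5 or a number of a turn 8.59, either way. A call with a gripper value outside its range is refused whole. "fingers" is the opening, from 0 (shut) to 1 (fully open), set as the call begins (left out, the last holds). The fingers move at their own pace and stop on an object; "grip_force" is the grip in N (left out, the last holds). Time passes only in rows, so rows that do not move let the fingers close, or fill a call up. It gives the time, the measured TCP pose, the force, the opening and the grip force at its end, in the units of the state.
- r.get_state(): the state, without advancing time (a new reading comes with each control period).
- r.snapshot(name): name is "scene" or "top"; returns (picture, depth): 420x560x3 uint8, red, green, blue; 420x560 float32, m along the optical axis (not along the pixel's ray), 0 where there is no reading.
- r.calibration(name): a dict with "fov_y" (degrees; the focal length in pixels is half the picture's height over the tangent of half this angle, whatever the lens; pixels are square), "cx", "cy" (the principal point, pixels), "k1" (the pictures are not rectified: a ray, as slopes to the right and down, at radius r is drawn at 1 + k1 r^2 times it, then the intrinsics apply), "R" (3x3) and "t" (3): a world point X has camera coordinates R X + t. Camera axes: x right, y down, z forward; pixel columns grow to the right and rows downward; lengths in m; the calibration is good to about 2 mm. A picture is of the moment at which its call begins. calibration takes no time and is no camera call.
- r.finish_job(): hands the job in; it is judged then, once.
The state is a dict: "clock": time; "q": joint angles; "qd": joint speeds; "joint_torque": joint torques, N m; "tool_pos": TCP position; "eef_rot": TCP orientation; "contact_force": force on the tool from outside, world axes, zero at the start; "moment": the same for the moment, N m; "opening": opening from 0.0 (shut) to 1.0 (fully open); "finger_force": force on a finger pad.
Only numpy, scipy, OpenCV 4.12 (cv2) and the standard library are available. Lean on these libraries where they do the work, as an engineer would, in place of code of your own. Each camera call takes 0.05 s, during which the arm holds its last target. There are 200 camera calls.

## Working session

There is one attempt and no reset: what is moved stays moved. The work goes in short steps, Python scripts to look and compute and a tool call to move; the robot and the scene stay as the last step left them, time stands still between calls to the robot, and variables do not carry over. Pictures are saved under pics/ and viewed, at most 10 in all, crops included, and the job is handed in when it is done.

Besides the shell and the picture viewer there is one more tool, called by a JSON object that holds its "method" and its "body". step_arm: Moves the arm, as the interface text tells. Its arguments: {"type":"object","properties":{"increments":{"type":"array","items":{"type":"array"}},"fingers":{"type":"number"},"grip_force":{"type":"number"}},"required":["increments"]}

```bash
mkdir -p pics
cat > h.py <<'E'
import numpy as np, cv2
from plant import r
def snap(n,save=None):
    im,d=r.snapshot(n)
    if save: cv2.imwrite('pics/'+save,cv2.cvtColor(im,cv2.COLOR_RGB2BGR))
    return im,d,r.calibration(n)
def K(c):
    f=210/np.tan(np.radians(c['fov_y'])/2); return f
def ray(c,uv):
    f=K(c); p=np.array([(uv[0]-c['cx'])/f,(uv[1]-c['cy'])/f]); q=p.copy()
    for _ in range(20): q=p/(1+c['k1']*(q@q))
    R=np.array(c['R']); t=np.array(c['t'])
    return -R.T@t, R.T@np.array([q[0],q[1],1])
def onz(c,uv,z):
    o,d=ray(c,uv); return o+d*(z-o[2])/d[2]
def cloud(c,uv,d):
    return np.array([ (lambda o,v:o+v*d[int(y),int(x)])(*ray(c,(x,y))) for x,y in uv])
E
python3 - <<'E'
from h import *
for n in('scene','top'):
    im,d,c=snap(n,n+'0.png'); print(n,c['fov_y'],c['k1'],ray(c,(280,210)))
s=r.get_state();print(s['clock'],s['tool_pos'],s['eef_rot'],s['opening'])
E
```

```text
scene 46.538290158389636 -0.17072669466078605 (array([-0.15520478, -0.89475725,  1.35743462]), array([ 0.37830433,  0.52750649, -0.76085546]))
top 55.7220435554752 -0.015697362718022804 (array([0.27537736, 0.00162435, 1.27543566]), array([ 2.01135680e-01, -5.54338557e-04, -9.79772620e-01]))
0.1 [ 0.25901077 -0.56816398  0.23797014] [ 9.77207486e-01  2.12284693e-01 -2.33324116e-04 -8.26794910e-04] 1.0004541287432638
```

View pics/top0.png

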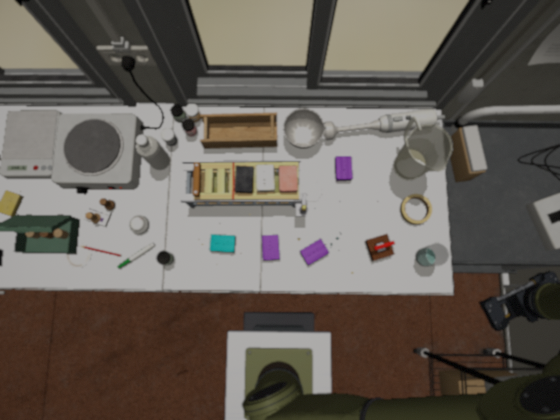

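View pics/scene0.png

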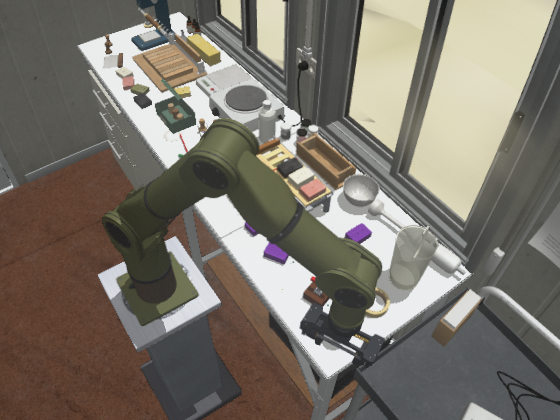

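The top view shows the key and block around (381,246), the latch around (302,208), the rack at columns 187–300 with the cleat near (197,180), and the three bars at columns 236–298. Next I'll enlarge these areas.

Run:
```python
from h import *
im=cv2.cvtColor(cv2.imread('pics/top0.png'),cv2.COLOR_BGR2RGB)
a=cv2.resize(im[152:222,180:320],None,fx=5.7,fy=5.7,interpolation=cv2.INTER_CUBIC)
b=cv2.resize(im[228:268,360:400],(195*1,195),interpolation=cv2.INTER_CUBIC)
out=np.zeros((600,798,3),np.uint8); out[:a.shape[0],:a.shape[1]]=a; out[402:597,:195]=b
l=cv2.resize(im[192:222,285:315],(195,195),interpolation=cv2.INTER_CUBIC); out[402:597,300:495]=l
cv2.imwrite('pics/crop1.png',out[:,:,::-1])
hsv=cv2.cvtColor(im,cv2.COLOR_RGB2HSV).astype(int); c=r.calibration('top')
red=(((hsv[...,0]<8)|(hsv[...,0]>172))&(hsv[...,1]>170)&(hsv[...,2]>110)).astype(np.uint8)
n,lab,st,ce=cv2.connectedComponentsWithStats(red)
for i in range(1,n):
  if st[i,4]>8 and 150<ce[i][1]<280 and ce[i][0]>180: 
    ys,xs=np.where(lab==i); rc=cv2.minAreaRect(np.c_[xs,ys].astype(np.float32)); print(st[i],ce[i],rc,onz(c,ce[i],.085),onz(c,ce[i],.109))
```

```text
[374 242  19   8  63] [383.41269841 245.19047619] ((382.9725036621094, 244.90829467773438), (4.406001091003418, 18.9649600982666), 73.3007583618164) [ 0.41533329 -0.31135215  0.085     ] [ 0.41251168 -0.30504233  0.109     ]
```

View pics/crop1.png

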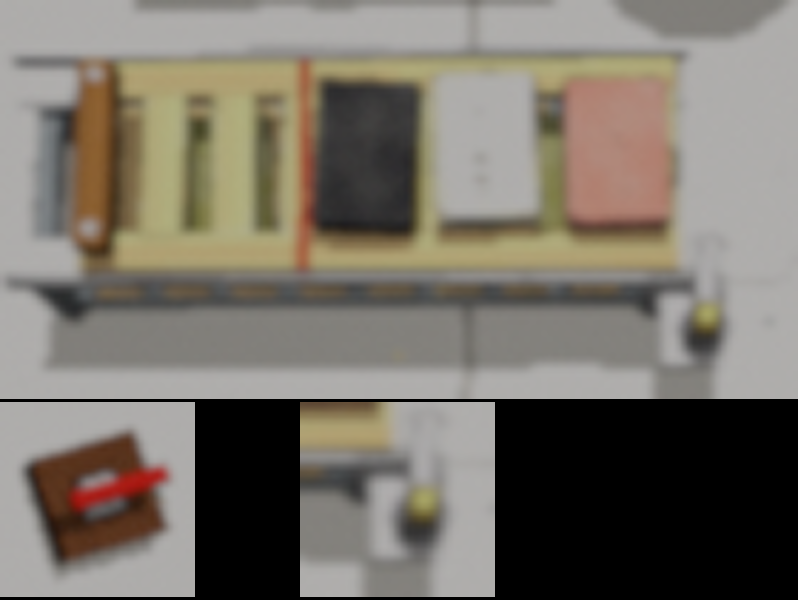

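```bash
cat >> h.py <<'E'
def proj(c,X):
    p=np.array(c['R'])@X+np.array(c['t']); s=p[:2]/p[2]; s=s*(1+c['k1']*(s@s)); return s*K(c)+[c['cx'],c['cy']]
def wcent(w,lim):
    x0,x1,y0,y1=lim; s=w[y0:y1,x0:x1]; yy,xx=np.mgrid[y0:y1,x0:x1]; W=s.sum()
    m=np.array([(xx*s).sum(),(yy*s).sum()])/W
    C=np.cov(np.c_[xx.ravel(),yy.ravel()].T,aweights=s.ravel()); e,v=np.linalg.eigh(C)
    return m,e,v[:,1],W
E
python3 - <<'E'
from h import *
im=cv2.cvtColor(cv2.imread('pics/top0.png'),cv2.COLOR_BGR2RGB).astype(float); c=r.calibration('top')
R,G,B=im[...,0],im[...,1],im[...,2]
w=np.clip(R-np.maximum(G,B)*1.9-25,0,None)
w[:,:]=np.where(R>1.9*np.maximum(G,B),w,0)
m,e,v,W=wcent(w,(366,400,236,256)); print('bar',m,np.sqrt(12*e),v)
p=onz(c,m,.082);q=onz(c,m+v*5,.082);print(p,np.degrees(np.arctan2(*(q-p)[[1,0]])))
y=np.clip(np.minimum(R,G)-B-25,0,None)
m,e,v,W=wcent(y,(296,310,200,215)); print('head',m,np.sqrt(12*e),W,onz(c,m,.1285)); H=onz(c,m,.1285)
print((y[200:215,296:310]).astype(int))
w=np.clip(R-1.5*G-20,0,None)*(B<70)
m1,e,v,W=wcent(w,(226,240,163,200)); p=onz(c,m1,.109);q=onz(c,m1+v*5,.109);print('line',m1,np.sqrt(12*e),p,np.degrees(np.arctan2(*(q-p)[[1,0]])))
w=((R>1.35*G)&(R>70)).astype(float)
m2,e,v,W=wcent(w,(190,203,160,200)); p2=onz(c,m2,.135);q=onz(c,m2+v*5,.135);print('cleat',m2,np.sqrt(12*e),p2,np.degrees(np.arctan2(*(q-p2)[[1,0]])))
print('line-cleat',p2-p,np.linalg.norm((p2-p)[:2]),np.degrees(np.arctan2(*(p2-p)[[1,0]])))
cs=r.calibration('scene');print('scene px head',proj(cs,H))
s=cv2.imread('pics/scene0.png'); u,vv=proj(cs,H).astype(int); 
a=cv2.resize(s[130:240,230:370],None,fx=5,fy=5,interpolation=cv2.INTER_CUBIC); cv2.imwrite('pics/crop2.png',a)
E
```

```text
bar [383.56705557 245.26729177] [ 3.33088804 18.82649422] [-0.9532845   0.30207395]
[ 0.41545854 -0.31259851  0.082     ] 108.04540805150774
head [303.54497354 207.06613757] [3.47902211 4.04567957] 378.0 [ 0.52046823 -0.06837971  0.1285    ]
[[ 0  0  0  0  0  0  0  0  0  0  0  0  0  0]
 [ 0  0  0  0  0  0  0  0  0  0  0  0  0  0]
 [ 0  0  0  0  0  0  0  0  0  0  0  0  0  0]
 [ 0  0  0  0  0  0  0  0  0  0  0  0  0  0]
 [ 0  0  0  0  0  0  0  0  0  0  0  0  0  0]
 [ 0  0  0  0  0  0  0 11 12  4  0  0  0  0]
 [ 0  0  0  0  0  0 17 31 32 22  0  0  0  0]
 [ 0  0  0  0  0  0 22 33 34 23  0  0  0  0]
 [ 0  0  0  0  0  0 17 28 29 19  0  0  0  0]
 [ 0  0  0  0  0  0  6 17 17  4  0  0  0  0]
 [ 0  0  0  0  0  0  0  0  0  0  0  0  0  0]
 [ 0  0  0  0  0  0  0  0  0  0  0  0  0  0]
 [ 0  0  0  0  0  0  0  0  0  0  0  0  0  0]
 [ 0  0  0  0  0  0  0  0  0  0  0  0  0  0]
 [ 0  0  0  0  0  0  0  0  0  0  0  0  0  0]]
line [233.51219512 185.14634146] [ 1.81181231 16.51534995] [0.59018594 0.14288356 0.109     ] -177.52759584264416
cleat [196.55279503 179.1863354 ] [ 6.326908   26.86979854] [0.60030469 0.25053053 0.135     ] -176.97415732098167
line-cleat [0.01011875 0.10764696 0.026     ] 0.10812149415918436 84.63001170235367
scene px head [300.33378881 206.60070983]
```

View pics/crop2.png

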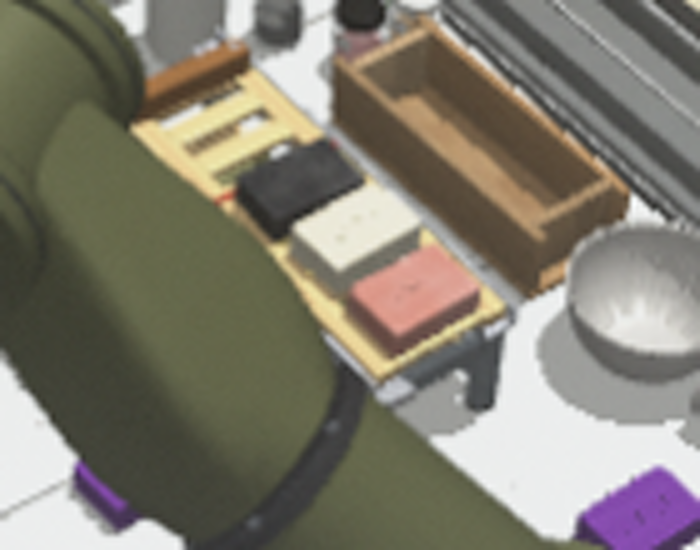

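{"method": "step_arm", "body": {"increments": [[[1.57, 2.55, 0], [0, 0, 8.35]], [[1.57, 2.55, 0], [0, 0, 8.35]], [[1.57, 2.55, 0], [0, 0, 8.35]], [[1.57, 2.55, 0], [0, 0, 8.35]], [[1.57, 2.55, 0], [0, 0, 8.35]], [[1.57, 2.55, 0], [0, 0, 8.35]], [[1.57, 2.55, 0], [0, 0, 8.35]], [[1.57, 2.55, 0], [0, 0, 8.35]], [[1.57, 2.55, 0], [0, 0, 8.35]], [[1.57, 2.55, 0], [0, 0, 8.35]]], "fingers": 1}}

```text
clock: 1.1
tool_pos: [0.4165, -0.3126, 0.2385]
eef_rot: [0.585, 0.811, -0.0, -0.0]
contact_force: [-0.0, -0.3, 0.4]
opening: 0.999
finger_force: 0.0
```

```bash
cat >> h.py <<'E'
from scipy.spatial.transform import Rotation as Ro
def st():
    s=r.get_state(); M=Ro.from_quat(s['eef_rot']).as_matrix()
    print('t%.2f'%s['clock'],'tcp',np.round(s['tool_pos'],4),'yaw_y %.2f'%np.degrees(np.arctan2(M[1,1],M[0,1])),'z',np.round(M[:,2],3),'F',np.round(s['contact_force'],1),'M',np.round(s['moment'],2),'op %.3f'%s['opening'],'ff',s['finger_force']); return s
E
python3 - <<'E'
from h import *
st()
im=cv2.cvtColor(cv2.imread('pics/top0.png'),cv2.COLOR_BGR2RGB).astype(float); c=r.calibration('top')
R,G,B=im[...,0],im[...,1],im[...,2]
# board edge: yellowness R-B, vs grey outside; rows per column
y=np.clip(R-B,0,None)
def cross(prof,th):
    k=np.where((prof[:-1]-th)*(prof[1:]-th)<0)[0]; return [i+(prof[i]-th)/(prof[i]-prof[i+1]) for i in k]
up=[];lo=[]
for x in range(200,296):
    k=cross(y[155:205,x],30)
    if len(k)>1: up.append((x,155+k[0])); lo.append((x,155+k[-1]))
for nm,a in(('up',up),('lo',lo)):
    P=np.array([onz(c,p,.109)[:2] for p in a]); f=np.polyfit(P[:,1],P[:,0],1)
    for _ in range(4):
        res=P[:,0]-np.polyval(f,P[:,1]); g=abs(res)<.003; f=np.polyfit(P[g,1],P[g,0],1)
    print(nm,f,'yaw',-np.degrees(np.arctan(f[0])),g.sum(),len(g),'x at y=0,.14',np.polyval(f,[0,.14]),P[:,1].min(),P[:,1].max())
en=[]
for yy in range(167,197):
    k=cross(y[yy,285:312],30)
    if k: en.append(onz(c,(285+k[-1],yy),.109)[:2])
print('end',np.round(en,4)[::3].tolist())
# hole in block / dark line of rail
m=[]
for x in range(190,300):
    p=im[195:207,x].sum(1); m.append((x,195+p.argmin()))
P=np.array([onz(c,q,.107)[:2] for q in m]); f=np.polyfit(P[:,1],P[:,0],1); print('rail',f)
E
```

```text
t1.10 tcp [ 0.4165 -0.3126  0.2385] yaw_y 18.35 z [-0.001  0.    -1.   ] F [-0.  -0.3  0.4] M [-0.01 -0.09  0.02] op 0.999 ff 0.0
up [-0.02039747  0.66669673] yaw 1.1685269862147925 84 90 x at y=0,.14 [0.66669673 0.66384109] -0.04334861441782968 0.24826544394100208
lo [-0.0165914   0.54952949] yaw 0.9505299408530052 79 90 x at y=0,.14 [0.54952949 0.54720669] -0.043833275106992226 0.24205308418312244
end [[0.6497, -0.0524], [0.6402, -0.0519], [0.6306, -0.0516], [0.6211, -0.0517], [0.6117, -0.0522], [0.6022, -0.0523], [0.5928, -0.0525], [0.5803, -0.0526], [0.571, -0.053], [0.5617, -0.0542]]
rail [-0.00491469  0.53431113]
```

{"method": "step_arm", "body": {"increments": [[[-0.1, 0, -3], [0, 0, -0.3]], [[0, 0, -3], [0, 0, 0]], [[0, 0, -3], [0, 0, 0]], [[0, 0, -3], [0, 0, 0]], [[0, 0, -2.5], [0, 0, 0]], [[0, 0, -1.5], [0, 0, 0]], [[0, 0, -1.0], [0, 0, 0]], [[0, 0, -0.7], [0, 0, 0]], [[0, 0, -0.3], [0, 0, 0]], [[0, 0, 0], [0, 0, 0]]]}}

```text
clock: 2.1
tool_pos: [0.4155, -0.3138, 0.0589]
eef_rot: [0.59, 0.808, 0.0, 0.0]
contact_force: [0.3, -0.4, -0.9]
opening: 1.001
finger_force: 0.0
```

Run:
```python
from h import *
st()
s,d,c=snap('scene'); t,d2,c2=snap('top')
u,v=proj(c,np.array([.4155,-.3126,.08])).astype(int); print(u,v)
a=cv2.resize(s[max(0,v-45):v+45,u-55:u+55],(550,450),interpolation=cv2.INTER_CUBIC)
u,v=proj(c2,np.array([.4155,-.3126,.08])).astype(int)
b=cv2.resize(t[v-25:v+25,u-12:u+13],(225,450),interpolation=cv2.INTER_CUBIC)
cv2.imwrite('pics/k1.png',np.hstack([a,b])[:,:,::-1])
```

```text
t2.10 tcp [ 0.4155 -0.3138  0.0589] yaw_y 17.71 z [ 0. -0. -1.] F [ 0.3 -0.4 -0.9] M [-0.03 -0.09  0.03] op 1.001 ff 0.0
318 281
```

View pics/k1.png

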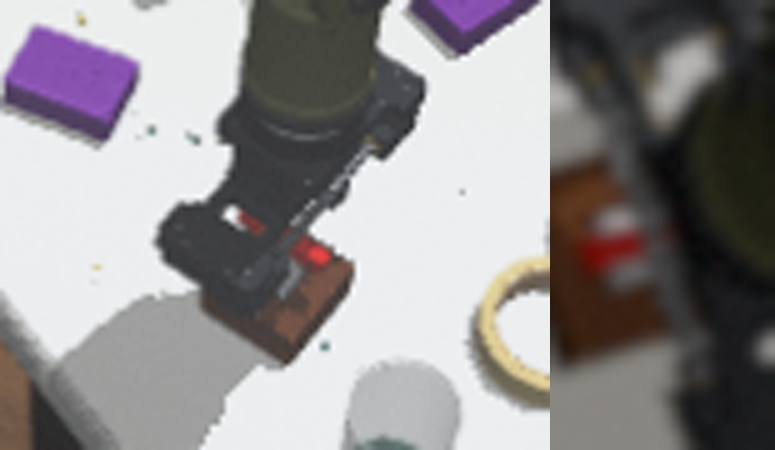

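The picture shows the red bar between the two open fingers, with the block under it and the beaker clear to the right. Closing on it.

{"method": "step_arm", "body": {"increments": [[[0, 0, 0], [0, 0, 0]], [[0, 0, 0], [0, 0, 0]], [[0, 0, 0], [0, 0, 0]], [[0, 0, 0], [0, 0, 0]], [[0, 0, 0], [0, 0, 0]], [[0, 0, 0], [0, 0, 0]], [[0, 0, 0], [0, 0, 0]], [[0, 0, 0], [0, 0, 0]], [[0, 0, 0], [0, 0, 0]], [[0, 0, 0], [0, 0, 0]]], "fingers": 0, "grip_force": 55}}

```text
clock: 3.2
tool_pos: [0.4153, -0.3137, 0.0587]
eef_rot: [0.59, 0.808, -0.0, -0.0]
contact_force: [0.3, 0.5, -1.1]
opening: 0.127
finger_force: 54.9
```

```bash
python3 -c "
from h import *
st()"
```

```text
t3.20 tcp [ 0.4153 -0.3137  0.0587] yaw_y 17.71 z [-0.  0. -1.] F [ 0.3  0.5 -1.1] M [-0.01 -0.13  0.02] op 0.127 ff 54.931547194719315
```

{"method": "step_arm", "body": {"increments": [[[0, 0, 1], [0, 0, 0]], [[0, 0, 3], [0, 0, 0]], [[0, 0, 4], [0, 0, 0]], [[0, 0, 4], [0, 0, -2]], [[1, 2, 3], [0, 0, -2.5]], [[1.5, 4, 1.3], [0, 0, -3]], [[2, 4.6, 0], [0, 0, -3]], [[2, 4.6, 0], [0, 0, -3]], [[2, 4.6, 0], [0, 0, -3]], [[2, 4, 0], [0, 0, -3]]]}}

```text
clock: 4.2
tool_pos: [0.5203, -0.0733, 0.2225]
eef_rot: [0.718, 0.696, 0.0, -0.0]
contact_force: [0.6, -0.1, -1.5]
opening: 0.127
finger_force: 54.9
```

Run:
```python
from h import *
s=st()
for n in('scene','top'):
    im,d,c=snap(n,'l1_'+n+'.png'); p=proj(c,np.array([.5205,-.068,.18])).astype(int); print(p)
    u,v=p; a=im[v-30:v+40,u-45:u+45]; 
    cv2.imwrite('pics/l1c_'+n+'.png',cv2.resize(a,None,fx=4.4,fy=4.4,interpolation=cv2.INTER_CUBIC)[:,:,::-1])
cv2.imwrite('pics/l1c.png',np.hstack([cv2.imread('pics/l1c_%s.png'%n) for n in('scene','top')]))
```

```text
t4.20 tcp [ 0.5203 -0.0733  0.2225] yaw_y -1.82 z [ 0.     0.001 -1.   ] F [ 0.6 -0.1 -1.5] M [-0.07 -0.14 -0.01] op 0.127 ff 54.89352073520422
[300 196]
[304 203]
```

View pics/l1c.png

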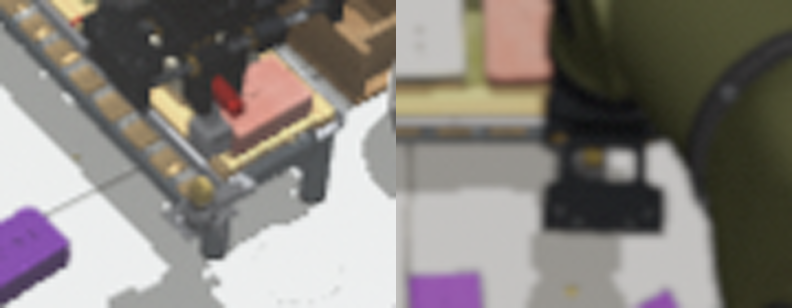

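Run:
```python
from h import *
c=r.calibration('scene'); im=cv2.cvtColor(cv2.imread('pics/l1_scene.png'),cv2.COLOR_BGR2RGB).astype(float)
R,G,B=im[...,0],im[...,1],im[...,2]
y=np.clip(np.minimum(R,G)-B-15,0,None); 
print('brass');print(y[198:222,290:312].astype(int))
m,e,v,W=wcent(y,(294,308,202,217)); print('brass',m,np.sqrt(12*e))
top=(303.545,207.066); ct=r.calibration('top')
o1,d1=ray(c,m);o2,d2=ray(ct,top)
A=np.c_[d1,-d2]; k=np.linalg.lstsq(A,o2-o1,rcond=None)[0]; print('tri',o1+d1*k[0],o2+d2*k[1])
for z in(.118,.121,.124): print(z,onz(c,m,z))
red=(R>2*np.maximum(G,B))&(R>70); ys,xs=np.where(red[170:200,285:325]); ys+=170;xs+=285
print('red',xs.min(),xs.max(),ys.min(),ys.max()); 
print((R-np.maximum(G,B))[176:200,300:318].astype(int))
s=r.get_state();T=s['tool_pos'];a=np.radians(88.18);u=np.array([np.cos(a),np.sin(a),0]);w=np.array([u[1],-u[0],0]);Z=np.array([0,0,1])
C=T+Z*.0183
for sx in(-6,6):
  for z in(-7,7): print('end corner',sx,z,proj(c,C-u*.032+w*sx/1e3+Z*z/1e3))
O=T-Z*.0467
for i in(-12,12):
  for j in(-12,12): print('sock',i,j,proj(c,O+w*i/1e3+u*j/1e3))
```

```text
brass
[[ 0  0  0  0  0  0  0  0  0  0  0  0  0  0  0  0  0  0  0  0  0  0]
 [ 0  0  0  0  0  0  0  0  0  0  0  0  0  0  0  0  0  0  0  0  0  0]
 [ 0  6 14 14  1  0  0  0  0  0  0  0  0  0  0  0  4  1  0  0  0 27]
 [13 17 19 18 13  2  0  0  0  0  0  0  0  0  6 27 26 15  7 27 28 28]
 [18 18 16 17 16 12  0  0  0  0  0  0  0 10 15 25 36 38 38 36 25 14]
 [10 16 17 15 26 24 14  0  0  0  0  0  0 12 15 16 25 40 37 21  7  0]
 [ 0 10 15 29 38 27  6  0  0  0  0  0  0  0 12 17 15 21 16  0  0  0]
 [ 0  0 10 21 21  2  0  0  0  0  0  0  0  0  0 10  8  6  0  0  0  0]
 [ 0  0  0  0  0  0  0  0  1 11 32 25  0  0  0  0  0  0  0  0  0  0]
 [ 0  0  0  0  0  0  2 11 17 23 36 45 24  0  0  0  0  0  0  0  0  0]
 [ 0  0  0  0  0  1 17 18 18 21 25 40 38  8  0  0  0  0  0  0  0  0]
 [ 0  0  0  0  0  0 13 13  9 17 20 27 26  3  0  0  0  0  0  0  0  0]
 [ 0  0  0  0  0  0  0  4  8 11 15 17 14  0  0  0  0  0  0  0  0  0]
 [ 0  0  0  0  0  0  0  0  0  7 12 13  7  0  0  0  0  0  0  0  0  0]
 [ 0  0  0  0  0  0  0  0  0  0  2  0  0  0  0  0  0  0  0  0  0  0]
 [ 0  0  0  0  0  0  0  0  0  0  0  0  0  0  0  0  0  0  0 
[... 2291 characters left out ...]
-3  -3  -3  -2  -4  15  52  60  61  61  51  35  25  24  25  23]
 [ -4  -3  -4  -3  -3  -2  -2  10  37  52  49  39  29  25  23  25  25  21]
 [ -2  -3  -3  -3  -1  -1  -3   8  24  34  30  24  24  25  24  24  13   9]
 [ -2  -2  -2  -2  -1  -1  -2  11  24  26  25  24  24  24  14   9  10  10]
 [ -2  -3  -2  -2  -2  -2  -2  11  25  26  25  23  22  14  15  10  10  12]]
end corner -6 -7 [306.5146277  191.11885923]
end corner -6 7 [306.76029802 188.06876235]
end corner 6 -7 [309.64163322 189.62720744]
end corner 6 7 [309.90767722 186.57634607]
sock -12 -12 [300.48334502 200.13524042]
sock -12 12 [296.32700371 195.4827788 ]
sock 12 -12 [306.55243205 197.20486751]
sock 12 12 [302.37080145 192.60275794]
```

Run:
```python
from h import *
c=r.calibration('scene'); im=cv2.cvtColor(cv2.imread('pics/l1_scene.png'),cv2.COLOR_BGR2RGB).astype(float)
R,G,B=im[...,0],im[...,1],im[...,2]
y=np.clip(np.minimum(R,G)-B-12,0,None); 
m=(y>4)[206:213,294:305]; ys,xs=np.where(m); print('obs bbox',xs.min()+294,xs.max()+294,ys.min()+206,ys.max()+206,'cent',xs.mean()+294,ys.mean()+206)
H=np.array([.5205,-.0684,0])
P=[]
for z,h in((.112,.007),(.126,.007),(.1305,.005)):
  for i in(-h,h):
    for j in(-h,h): P.append(proj(c,H+[i,j,z]))
P=np.float32(P); hull=cv2.convexHull(P); M=cv2.moments(hull); print('pred',P.min(0),P.max(0),M['m10']/M['m00'],M['m01']/M['m00'],'area',M['m00'],m.sum())
print('px per mm x,y',proj(c,H+[.01,0,.12])-proj(c,H+[0,0,.12]),proj(c,H+[0,.01,.12])-proj(c,H+[0,0,.12]),proj(c,H+[0,.0,.13])-proj(c,H+[0,0,.12]))
red=(G<0.42*R)&(R>60); ys,xs=np.where(red[178:198,296:316]); print('red cells',sorted(zip((ys+178).tolist(),(xs+296).tolist())))
```

```text
obs bbox 296 303 206 212 cent 299.56756756756755 208.6216216216216
pred [297.21002 204.63557] [303.244   212.02692] 300.21197031904467 208.3393776472295 area 30.606382024940103 37
px per mm x,y [ 2.40346049 -1.26546771] [-1.76126882 -1.87433511] [ 0.13631831 -1.9573996 ]
red cells [(184, 304), (184, 305), (185, 304), (185, 305), (185, 306), (186, 304), (186, 305), (186, 306), (186, 307), (187, 305), (187, 306), (187, 307), (188, 305), (188, 306), (188, 307), (188, 308), (189, 306), (189, 307), (189, 308), (189, 309), (190, 307), (190, 308), (190, 309)]
```

{"method": "step_arm", "body": {"increments": [[[-0.08, 0.48, -1], [0, 0, 0]], [[0, 0, -1.5], [0, 0, 0]], [[0, 0, -1], [0, 0, 0]], [[0, 0, -0.5], [0, 0, 0]], [[0, 0, 0], [0, 0, 0]], [[0, 0, -0.2], [0, 0, 0]], [[0, 0, -0.2], [0, 0, 0]], [[0, 0, -0.2], [0, 0, 0]], [[0, 0, -0.1], [0, 0, 0]], [[0, 0, 0], [0, 0, 0]]]}}

```text
clock: 5.3
tool_pos: [0.5195, -0.071, 0.1748]
eef_rot: [0.718, 0.696, 0.0, 0.0]
contact_force: [0.9, 0.3, -1.2]
opening: 0.127
finger_force: 54.9
```

```bash
python3 -c "
from h import *
st()
im,d,c=snap('scene','l2.png')
cv2.imwrite('pics/l2c.png',cv2.resize(im[170:225,265:340],(750,550),interpolation=cv2.INTER_CUBIC)[:,:,::-1])"
```

```text
t5.30 tcp [ 0.5195 -0.071   0.1748] yaw_y -1.77 z [ 0.001  0.    -1.   ] F [ 0.9  0.3 -1.2] M [ 0.12 -0.15  0.03] op 0.127 ff 54.89515632390976
```

View pics/l2c.png

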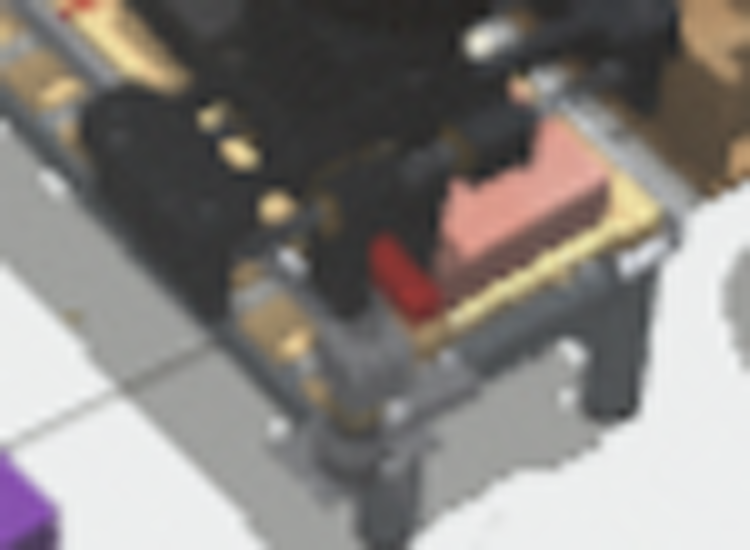

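The picture shows the socket at about (370,350) just over the brass head, visible at about (355,410). I'll correct y by +2 mm and keep going down gently.

{"method": "step_arm", "body": {"increments": [[[0, 0.2, 0], [0, 0, 0]], [[0, 0, -0.1], [0, 0, 0]], [[0, 0, -0.1], [0, 0, 0]], [[0, 0, 0], [0, 0, 0]], [[0, 0, -0.1], [0, 0, 0]], [[0, 0, 0], [0, 0, 0]], [[0, 0, -0.1], [0, 0, 0]], [[0, 0, 0], [0, 0, 0]], [[0, 0, 0], [0, 0, 0]], [[0, 0, 0], [0, 0, 0]]]}}

```text
clock: 6.35
tool_pos: [0.5193, -0.0693, 0.1707]
eef_rot: [0.718, 0.696, 0.0, -0.0]
contact_force: [-0.1, 0.0, -1.3]
opening: 0.124
finger_force: 54.9
```

```bash
python3 -c "
from h import *
st()"
```

```text
t6.35 tcp [ 0.5193 -0.0693  0.1707] yaw_y -1.78 z [ 0.  0. -1.] F [-0.1  0.  -1.3] M [ 0.05 -0.08 -0.01] op 0.124 ff 54.89534083753824
```

{"method": "step_arm", "body": {"increments": [[[0, 0, -0.15], [0, 0, 0]], [[0, 0, -0.15], [0, 0, 0]], [[0, 0, -0.15], [0, 0, 0]], [[0, 0, -0.15], [0, 0, 0]], [[0, 0, -0.15], [0, 0, 0]], [[0, 0, -0.15], [0, 0, 0]], [[0, 0, -0.15], [0, 0, 0]], [[0, 0, -0.1], [0, 0, 0]], [[0, 0, 0], [0, 0, 0]], [[0, 0, 0], [0, 0, 0]]]}}

```text
clock: 7.35
tool_pos: [0.5193, -0.0693, 0.1592]
eef_rot: [0.718, 0.696, 0.0, -0.0]
contact_force: [0.4, 0.4, -1.3]
opening: 0.128
finger_force: 54.9
```

```bash
python3 -c "
from h import *
st()"
```

```text
t7.35 tcp [ 0.5193 -0.0693  0.1592] yaw_y -1.78 z [ 0.  0. -1.] F [ 0.4  0.4 -1.3] M [ 0.21 -0.15 -0.01] op 0.128 ff 54.89524204283953
```

{"method": "step_arm", "body": {"increments": [[[0, 0, -0.1], [0, 0, 0]], [[0, 0, 0], [0, 0, 0]], [[0, 0, -0.05], [0, 0, 0]], [[0, 0, 0], [0, 0, 0]], [[0, 0, 0], [0, 0, 0]], [[0, 0, 0], [0, 0, -2]], [[0, 0, 0], [0, 0, -2]], [[0, 0, 0], [0, 0, -2]], [[0, 0, 0], [0, 0, -2]], [[0, 0, 0], [0, 0, 0]]]}}

```text
clock: 8.35
tool_pos: [0.52, -0.069, 0.1585]
eef_rot: [0.765, 0.644, 0.001, 0.001]
contact_force: [-1.2, 1.7, 5.7]
opening: 0.128
finger_force: 54.9
```

```bash
python3 -c "
from h import *
st()"
```

```text
t8.35 tcp [ 0.52   -0.069   0.1585] yaw_y -9.81 z [ 0.002  0.    -1.   ] F [-1.2  1.7  5.7] M [0.33 0.02 0.05] op 0.128 ff 54.900797456502914
```

{"method": "step_arm", "body": {"increments": [[[0, 0, 0], [0, 0, -6]], [[0, 0, 0], [0, 0, -6]], [[0, 0, 0], [0, 0, -6]], [[0, 0, 0], [0, 0, -6]], [[0, 0, 0], [0, 0, -6]], [[0, 0, 0], [0, 0, -6]], [[0, 0, 0], [0, 0, -6]], [[0, 0, 0], [0, 0, -6]], [[0, 0, 0], [0, 0, -6]], [[0, 0, 0], [0, 0, -6]]]}}

```text
clock: 9.35
tool_pos: [0.5206, -0.0696, 0.1585]
eef_rot: [0.985, 0.174, 0.001, 0.001]
contact_force: [1.2, 0.1, 2.4]
opening: 0.129
finger_force: 55.1
```

```bash
python3 -c "
from h import *
st()"
```

```text
t9.35 tcp [ 0.5206 -0.0696  0.1585] yaw_y -69.95 z [ 0.003 -0.001 -1.   ] F [1.2 0.1 2.4] M [-0.08 -0.13  0.35] op 0.129 ff 55.11282753199339
```

{"method": "step_arm", "body": {"increments": [[[0, 0, 0], [0, 0, -4]], [[0, 0, 0], [0, 0, -4]], [[0, 0, 0], [0, 0, -3]], [[0, 0, 0], [0, 0, -2]], [[0, 0, 0], [0, 0, -2]], [[0, 0, 0], [0, 0, -2]], [[0, 0, 0], [0, 0, 0]], [[0, 0, 0], [0, 0, 0]], [[0, 0, 0], [0, 0, 0]], [[0, 0, 0], [0, 0, 0]]]}}

```text
clock: 10.35
tool_pos: [0.5205, -0.0699, 0.1585]
eef_rot: [1.0, 0.028, 0.001, 0.0]
contact_force: [-0.2, -0.8, 6.0]
opening: 0.126
finger_force: 55.1
```

```bash
python3 -c "
from h import *
st()"
```

```text
t10.35 tcp [ 0.5205 -0.0699  0.1585] yaw_y -86.76 z [ 0.003 -0.001 -1.   ] F [-0.2 -0.8  6. ] M [-0.15 -0.18  0.3 ] op 0.126 ff 55.06259322166443
```

{"method": "step_arm", "body": {"increments": [[[0, 0, 0], [0, 0, -1.5]], [[0, 0, 0], [0, 0, -1.5]], [[0, 0, 0], [0, 0, -1]], [[0, 0, 0], [0, 0, -1]], [[0, 0, 0], [0, 0, 0]], [[0, 0, 0], [0, 0, 0]], [[0, 0, 0], [0, 0, 0]], [[0, 0, 0], [0, 0, 0]], [[0, 0, 0], [0, 0, 0]], [[0, 0, 0], [0, 0, 0]]]}}

```text
clock: 11.35
tool_pos: [0.5204, -0.0699, 0.1585]
eef_rot: [1.0, -0.015, 0.001, 0.0]
contact_force: [1.0, -0.6, 6.4]
opening: 0.131
finger_force: 55.1
```

```bash
python3 -c "
from h import *
st()"
```

```text
t11.35 tcp [ 0.5204 -0.0699  0.1585] yaw_y -91.76 z [ 0.003 -0.001 -1.   ] F [ 1.  -0.6  6.4] M [-0.16 -0.17  0.22] op 0.131 ff 55.07994219660759
```

{"method": "step_arm", "body": {"increments": [[[0, 0, 0], [0, 0, 1]], [[0, 0, 0], [0, 0, 1]], [[0, 0, 0], [0, 0, 0]], [[0, 0, 0], [0, 0, 0]], [[0, 0, 0], [0, 0, 0]], [[0, 0, 1], [0, 0, 0]], [[0, 0, 2], [0, 0, 0]], [[0, 0, 3], [0, 0, 0]], [[1, 2, 3], [0, 0, 0]], [[2, 4, 0], [0, 0, 0]]], "fingers": 0.6}}

```text
clock: 12.35
tool_pos: [0.5511, -0.0132, 0.2526]
eef_rot: [1.0, -0.002, 0.004, 0.001]
contact_force: [1.6, -0.3, -0.6]
opening: 0.6
finger_force: 0.0
```

```bash
python3 -c "
from h import *
st()"
```

```text
t12.35 tcp [ 0.5511 -0.0132  0.2526] yaw_y -90.25 z [ 0.007 -0.003 -1.   ] F [ 1.6 -0.3 -0.6] M [ 0.   -0.08  0.  ] op 0.600 ff 0.0
```

{"method": "step_arm", "body": {"increments": [[[0.5, 2.7, 0], [0, 0, 1.3]], [[0.5, 2.7, 0], [0, 0, 0]], [[0.5, 2.7, 0], [0, 0, 0]], [[0.5, 2.7, 0], [0, 0, 0]], [[0.5, 2.7, 0], [0, 0, 0]], [[0.5, 2.7, 0], [0, 0, 0]], [[0.5, 2.7, 0], [0, 0, 0]], [[0.5, 2.7, 0], [0, 0, 0]], [[0.5, 2.7, 0], [0, 0, 0]], [[0.3, 1.7, 0], [0, 0, 0]]], "fingers": 0.7}}

```text
clock: 13.35
tool_pos: [0.597, 0.2536, 0.2484]
eef_rot: [1.0, 0.014, 0.0, -0.001]
contact_force: [-0.1, 0.4, 0.5]
opening: 0.697
finger_force: 0.0
```

Run:
```python
from h import *
st()
t,d,c=snap('top','m1_top.png'); s,d2,c2=snap('scene','m1_scene.png'); st()
a=cv2.resize(t[155:225,180:320],(800,400),interpolation=cv2.INTER_CUBIC)
b=cv2.resize(s[170:225,265:340],(272,200),interpolation=cv2.INTER_CUBIC)
e=cv2.resize(s[130:220,220:340],(266,200),interpolation=cv2.INTER_CUBIC)
f=cv2.resize(t[190:222,285:320],(219,200),interpolation=cv2.INTER_CUBIC)
o=np.zeros((600,800,3),np.uint8); o[:400]=a; o[400:,:272]=b; o[400:,272:538]=e; o[400:,538:757]=f
cv2.imwrite('pics/m1.png',o[:,:,::-1])
im=t.astype(float);R,G,B=im[...,0],im[...,1],im[...,2]
w=np.where((R>1.9*np.maximum(G,B))&(R>70),R-np.maximum(G,B),0)
m,e,v,W=wcent(w,(290,320,192,222)); p=onz(c,m,.182);q=onz(c,m+v*4,.182);print('bar',m,np.sqrt(12*e),p,np.degrees(np.arctan2(*(q-p)[[1,0]])))
```

```text
t13.35 tcp [0.597  0.2536 0.2484] yaw_y -88.35 z [ 0.     0.002 -1.   ] F [-0.1  0.4  0.5] M [ 0.11  0.06 -0.  ] op 0.697 ff 0.0
t13.45 tcp [0.5967 0.2545 0.2481] yaw_y -88.21 z [ 0.     0.003 -1.   ] F [ 0.3 -0.1 -0. ] M [ 0.04  0.05 -0.06] op 0.698 ff 0.0
bar [304.75989783 204.08627785] [ 2.64513039 20.52717157] [ 0.51765389 -0.06853311  0.182     ] -178.67303358288984
```

View pics/m1.png

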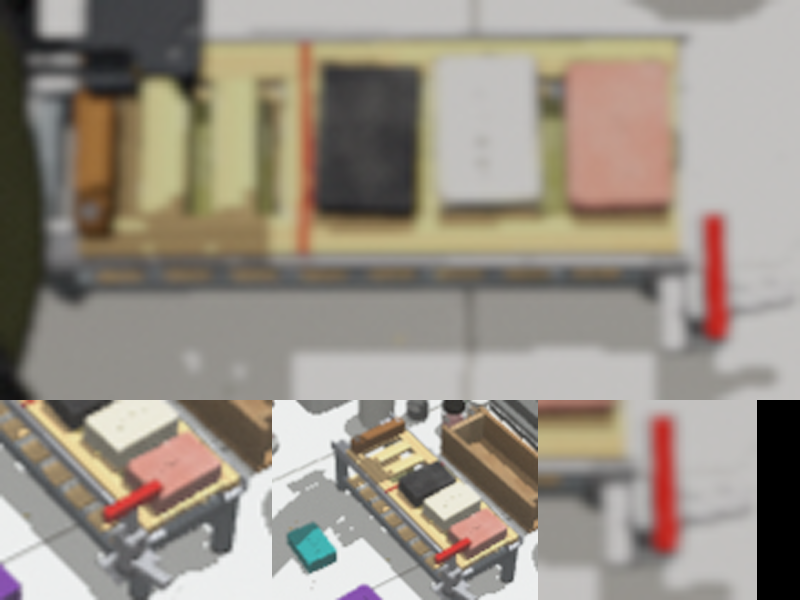

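Key stands on the head, with its bar along x at (0.518, -0.069) and the tongue pointing out along -y, so the latch is open. The rail ends show near crop (685,38) and (685,262). Now the cleat.

{"method": "step_arm", "body": {"increments": [[[0.3, -0.3, -2], [0, 0, -0.7]], [[0, 0, -3], [0, 0, 0]], [[0, 0, -3], [0, 0, 0]], [[0, 0, -2], [0, 0, 0]], [[0, 0, -1.5], [0, 0, 0]], [[0, 0, -1], [0, 0, 0]], [[0, 0, -0.6], [0, 0, 0]], [[0, 0, -0.3], [0, 0, 0]], [[0, 0, 0], [0, 0, 0]], [[0, 0, 0], [0, 0, 0]]]}}

```text
clock: 14.45
tool_pos: [0.6008, 0.2479, 0.1145]
eef_rot: [1.0, 0.007, 0.001, -0.0]
contact_force: [-0.1, 0.9, 0.0]
opening: 0.704
finger_force: 0.0
```

Run:
```python
from h import *
st()
im=cv2.cvtColor(cv2.imread('pics/top0.png'),cv2.COLOR_BGR2RGB).astype(float); c=r.calibration('top')
g=im.mean(2)
print('far rail rows 158-165, cols 294-306');print(g[158:166,290:308].astype(int))
print('near rail');print(g[196:206,290:308].astype(int))
print('far rail back');print(g[158:167,178:196].astype(int))
print('near back');print(g[196:206,178:196].astype(int))
for p in((301,162),(301,200),(182,162),(182,201)): print(p,onz(c,p,.107))
```

```text
t14.45 tcp [0.6008 0.2479 0.1145] yaw_y -89.19 z [ 0.001  0.    -1.   ] F [-0.1  0.9  0. ] M [0.05 0.07 0.02] op 0.704 ff 0.0
far rail rows 158-165, cols 294-306
[[173 172 173 171 166 155 146 143 143 143 143 143 142 143 143 142 143 143]
 [172 172 171 171 170 166 163 162 162 162 163 163 164 164 164 164 164 164]
 [157 157 157 158 157 157 156 156 156 157 162 168 171 172 172 172 172 172]
 [135 135 135 135 136 135 135 132 129 131 148 164 171 173 173 173 172 172]
 [145 144 144 143 143 143 144 139 130 134 154 166 172 172 172 173 173 173]
 [153 154 153 153 153 153 153 151 146 153 166 171 172 172 172 172 173 172]
 [151 151 150 149 148 150 152 150 150 158 169 172 172 172 173 173 173 172]
 [144 145 143 140 140 142 144 146 149 159 170 173 172 172 172 173 173 173]]
near rail
[[149 149 150 149 149 149 149 151 156 164 167 166 162 163 167 167 167 169]
 [147 147 147 146 147 147 147 148 154 164 166 165 164 166 167 167 169 171]
 [138 138 137 137 135 135 135 136 144 154 159 158 162 166 168 166 168 171]
 [132 132 131 127 124 122 122 122 127 138 145 147 157 166 166 162 163 169]
 [138 139 136 129 123 121 1
[... 1364 characters left out ...]
65 165 166 167 167 167 168 167 167 167 168 164 151 125 101]
 [172 169 159 148 145 147 148 149 149 150 150 150 151 150 148 140 122 103]
 [172 168 154 134 122 120 120 118 115 115 114 115 115 115 115 112 106  98]
 [172 169 160 145 134 129 125 112  93  80  74  74  73  73  75  83  90  91]
 [172 171 169 164 161 160 156 142 114  81  58  49  48  48  54  71  87  91]
 [172 173 171 172 172 172 170 164 146 117  84  55  45  43  47  61  74  80]
 [172 172 172 172 172 173 173 171 164 147 119  82  55  44  43  46  55  65]]
(301, 162) [ 0.6664624  -0.06185824  0.107     ]
(301, 200) [ 0.5467541  -0.06201443  0.107     ]
(182, 162) [0.66260115 0.30430893 0.107     ]
(182, 201) [0.53958948 0.29729838 0.107     ]
```

{"method": "step_arm", "body": {"increments": [[[0, 0.3, -0.2], [0, 0, 0]], [[0, 0, 0], [0, 0, 0]], [[0, 0, 0], [0, 0, 0]], [[0, 0, 0], [0, 0, 0]], [[0, 0, 0], [0, 0, 0]], [[0, 0, 0], [0, 0, 0]], [[0, 0, 0], [0, 0, 0]], [[0, 0, 0], [0, 0, 0]], [[0, 0, 0], [0, 0, 0]], [[0, 0, 0], [0, 0, 0]]], "fingers": 0, "grip_force": 45}}

```text
clock: 15.45
tool_pos: [0.6004, 0.2515, 0.1118]
eef_rot: [1.0, 0.007, 0.0, -0.0]
contact_force: [0.8, 3.2, -0.8]
opening: 0.219
finger_force: 45.0
```

```bash
cat > m.py <<'E'
from h import *
def red_line(im,c,win):
    im=im.astype(float);R,G,B=im[...,0],im[...,1],im[...,2]
    out=[]
    x0,x1,y0,y1=win
    d=np.clip(R-1.25*G,0,None)*(R>90)  # red vs beech
    for yy in range(y0,y1):
        p=np.clip(d[yy,x0:x1]-5,0,None)
        if p.max()>25:
            k=p.argmax(); a=max(0,k-2); s=p[a:k+3]; out.append(onz(c,(x0+a+(s*np.arange(len(s))).sum()/s.sum(),yy),.109)[:2])
    P=np.array(out); f=np.polyfit(P[:,0],P[:,1],1)
    for _ in range(3):
        g=abs(P[:,1]-np.polyval(f,P[:,0]))<.003; f=np.polyfit(P[g,0],P[g,1],1)
    return P[g],f
E
python3 - <<'E'
from m import *
st()
im=cv2.cvtColor(cv2.imread('pics/top0.png'),cv2.COLOR_BGR2RGB); c=r.calibration('top')
P,f=red_line(im,c,(226,240,161,202)); print(len(P),P[:,0].min(),P[:,0].max(),f,'y at .605:',np.polyval(f,.605))
E
```

```text
t15.45 tcp [0.6004 0.2515 0.1118] yaw_y -89.16 z [ 0.     0.001 -1.   ] F [ 0.8  3.2 -0.8] M [ 0.71 -0.02  0.04] op 0.219 ff 44.9990301579237
29 0.5532191728730094 0.657125010400552 [0.02402391 0.12962474] y at .605: 0.14415921016412642
```

{"method": "step_arm", "body": {"increments": [[[0.01, -0.5, 0], [0, 0, 0]], [[0.02, -1.0, 0], [0, 0, 0]], [[0.02, -1.2, 0], [0, 0, 0]], [[0.02, -1.2, 0], [0, 0, 0]], [[0.02, -1.2, 0], [0, 0, 0]], [[0.03, -1.2, 0], [0, 0, 0]], [[0.02, -1.2, 0], [0, 0, 0]], [[0.02, -1.2, 0], [0, 0, 0]], [[0.02, -0.8, 0], [0, 0, 0]], [[0.01, -0.5, 0], [0, 0, 0]]]}}

```text
clock: 16.45
tool_pos: [0.6023, 0.1494, 0.1118]
eef_rot: [1.0, 0.007, -0.0, 0.0]
contact_force: [0.4, 5.5, 0.1]
opening: 0.224
finger_force: 45.0
```

```bash
python3 -c "
from h import *
st()"
```

```text
t16.45 tcp [0.6023 0.1494 0.1118] yaw_y -89.25 z [-0. -0. -1.] F [0.4 5.5 0.1] M [ 1.1   0.07 -0.04] op 0.224 ff 44.99882452189922
```

{"method": "step_arm", "body": {"increments": [[[0.01, -0.5, 0], [0, 0, 0]], [[0.02, -1.0, 0], [0, 0, 0]], [[0.02, -1.2, 0], [0, 0, 0]], [[0.03, -1.2, 0], [0, 0, 0]], [[0.02, -1.2, 0], [0, 0, 0]], [[0.02, -1.2, 0], [0, 0, 0]], [[0.02, -1.2, 0], [0, 0, 0]], [[0.02, -1.0, 0], [0, 0, 0]], [[0.01, -0.5, 0], [0, 0, 0]], [[0.0, 0, 0], [0, 0, 0]]]}}

```text
clock: 17.45
tool_pos: [0.6041, 0.0586, 0.1119]
eef_rot: [1.0, 0.006, 0.0, 0.001]
contact_force: [0.7, 1.1, 1.2]
opening: 0.223
finger_force: 45.0
```

Run:
```python
from m import *
st()
t,d,c=snap('top','n1_top.png'); s,d2,c2=snap('scene','n1_scene.png')
b=cv2.resize(s[140:240,240:373],(532,400),interpolation=cv2.INTER_CUBIC)
a=cv2.resize(t[150:215,255:365],(800,473),interpolation=cv2.INTER_CUBIC)
a=cv2.resize(a,(268,158)); 
o=np.zeros((560,800,3),np.uint8); o[:400,:532]=b; o[:200,532:]=cv2.resize(t[150:215,260:350],(268,200),interpolation=cv2.INTER_CUBIC); 
cv2.imwrite('pics/n1.png',o[:,:,::-1])
try:
  P,f=red_line(t,c,(285,303,161,200)); print(np.round(P,4).tolist(),f,np.polyval(f,.607))
except Exception as e: print(e)
```

```text
t17.45 tcp [0.6041 0.0586 0.1119] yaw_y -89.29 z [ 0.    -0.002 -1.   ] F [0.7 1.1 1.2] M [ 0.4  -0.12  0.03] op 0.223 ff 45.021166456863284
[[0.656, -0.0481], [0.5709, -0.0495], [0.5678, -0.0497], [0.5647, -0.0496], [0.5616, -0.0492], [0.5585, -0.0493], [0.5554, -0.0493]] [ 0.01316694 -0.05683758] -0.048845253725161894
```

View pics/n1.png

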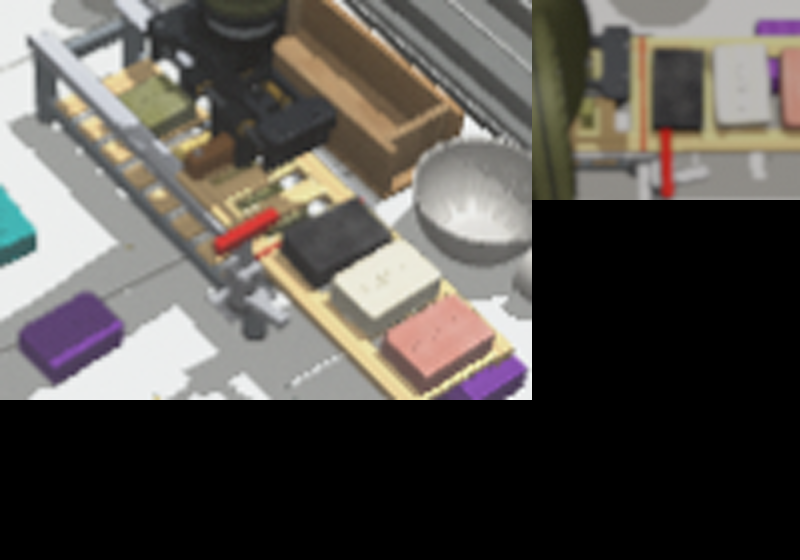

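The picture shows the board well out with all three bars on it. The key still stands on the latch, and the red line is just inside the rail ends. About 12.5 mm remains.

{"method": "step_arm", "body": {"increments": [[[0, -0.25, 0], [0, 0, 0]], [[0.01, -0.3, 0], [0, 0, 0]], [[0.01, -0.3, 0], [0, 0, 0]], [[0, -0.25, 0], [0, 0, 0]], [[0, -0.15, 0], [0, 0, 0]], [[0, 0, 0], [0, 0, 0]], [[0, 0, 0], [0, 0, 0]], [[0, 0, 0], [0, 0, 0]], [[0, 0, 0], [0, 0, 0]], [[0, 0, 0], [0, 0, 0]]]}}

```text
clock: 18.55
tool_pos: [0.6043, 0.0509, 0.1121]
eef_rot: [1.0, 0.008, 0.0, -0.001]
contact_force: [0.6, 5.4, 4.4]
opening: 0.225
finger_force: 45.0
```

Run:
```python
from m import *
st()
t,d,c=snap('top','n2_top.png'); s,d2,c2=snap('scene','n2_scene.png')
P,f=red_line(t,c,(288,308,161,200)); print(len(P),f,np.polyval(f,.607))
im=t.astype(float);R,G,B=im[...,0],im[...,1],im[...,2]
w=np.where((R>1.9*np.maximum(G,B))&(R>70),R-np.maximum(G,B),0)
m,e,v,W=wcent(w,(300,312,194,222)); print('keybar',m,np.sqrt(12*e),onz(c,m,.182))
cv2.imwrite('pics/n2.png',cv2.resize(s[140:240,240:373],(798,600),interpolation=cv2.INTER_CUBIC)[:,:,::-1])
st()
```

```text
t18.55 tcp [0.6043 0.0509 0.1121] yaw_y -89.05 z [ 0.001  0.003 -1.   ] F [0.6 5.4 4.4] M [ 1.32  0.08 -0.01] op 0.225 ff 45.00010795891285
12 [ 0.18343971 -0.1751901 ] -0.06384219605635591
keybar [304.75263594 203.35754058] [ 3.38490124 20.26171597] [ 0.51975527 -0.06851334  0.182     ]
t18.65 tcp [0.6043 0.0509 0.1121] yaw_y -89.06 z [ 0.001  0.003 -1.   ] F [-0.6  6.8  4.8] M [1.34 0.06 0.02] op 0.220 ff 45.00008672475815
```

View pics/n2.png

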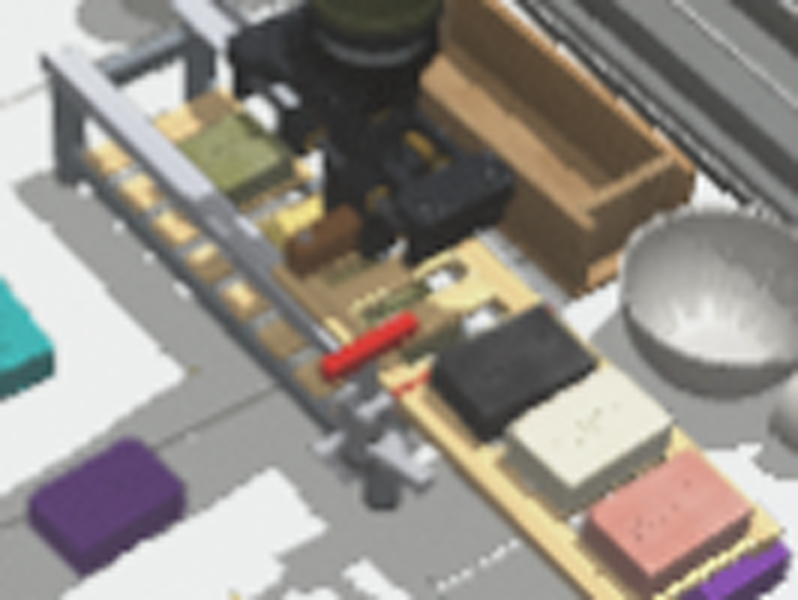

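The bars are flat on the board, the key still stands on the latch, and the red line (around 410,380 in the crop) is about 4–5 mm short of the rail end. One last small slide.

{"method": "step_arm", "body": {"increments": [[[0, -0.15, 0], [0, 0, 0]], [[0, -0.15, 0], [0, 0, 0]], [[0.01, -0.15, 0], [0, 0, 0]], [[0, 0, 0], [0, 0, 0]], [[0, 0, 0], [0, 0, 0]], [[0, 0, 0], [0, 0, 0]], [[0, 0, 0], [0, 0, 0]], [[0, 0, 0], [0, 0, 0]], [[0, 0, 0], [0, 0, 0]], [[0, 0, 0], [0, 0, 0]]]}}

```text
clock: 19.65
tool_pos: [0.6045, 0.0467, 0.1122]
eef_rot: [1.0, 0.008, 0.0, -0.002]
contact_force: [0.4, 6.5, 4.5]
opening: 0.224
finger_force: 45.0
```

Run:
```python
from m import *
st()
t,d,c=snap('top','n3_top.png'); st()
for nm in('n1_top','n2_top','n3_top'):
    im=cv2.cvtColor(cv2.imread('pics/%s.png'%nm),cv2.COLOR_BGR2RGB).astype(float);R,G,B=im[...,0],im[...,1],im[...,2]
    d=np.clip(R-1.25*G-5,0,None)*(R>90)
    print(nm)
    for rows in(range(162,166),range(188,195)):
      for y in rows:
        p=d[y,292:308]; print(y,p.astype(int).tolist())
print(proj(c,np.array([.607,-.0613,.109])),proj(c,np.array([.66,-.0603,.109])),proj(c,np.array([.56,-.0622,.109])))
```

```text
t19.65 tcp [0.6045 0.0467 0.1122] yaw_y -89.04 z [ 0.001  0.003 -1.   ] F [0.4 6.5 4.5] M [ 1.5   0.05 -0.01] op 0.224 ff 45.00239683315158
t19.70 tcp [0.6045 0.0467 0.1122] yaw_y -89.05 z [ 0.001  0.003 -1.   ] F [0.  6.2 4.3] M [1.51 0.06 0.  ] op 0.224 ff 45.002428125590086
n1_top
162 [0, 0, 0, 0, 6, 3, 0, 0, 0, 0, 0, 0, 0, 0, 0, 0]
163 [0, 0, 0, 0, 13, 15, 0, 0, 0, 0, 0, 0, 0, 0, 0, 0]
164 [0, 0, 0, 0, 19, 23, 0, 0, 0, 0, 0, 0, 0, 0, 0, 0]
165 [0, 0, 0, 0, 23, 28, 0, 0, 0, 0, 0, 0, 0, 0, 0, 0]
188 [0, 0, 0, 0, 0, 21, 0, 0, 0, 0, 0, 0, 0, 0, 0, 0]
189 [0, 0, 0, 0, 0, 21, 0, 0, 0, 0, 0, 0, 0, 0, 0, 0]
190 [0, 0, 0, 0, 0, 23, 0, 0, 0, 0, 0, 0, 0, 0, 0, 0]
191 [0, 0, 0, 0, 1, 24, 0, 0, 0, 0, 0, 0, 0, 0, 0, 0]
192 [0, 0, 0, 0, 2, 26, 0, 0, 0, 0, 22, 69, 99, 96, 67, 20]
193 [0, 0, 0, 0, 1, 26, 0, 0, 0, 0, 23, 81, 122, 121, 75, 22]
194 [0, 0, 0, 0, 2, 29, 0, 0, 0, 0, 13, 77, 124, 124, 68, 10]
n2_top
162 [0, 0, 0, 0, 0, 0, 0, 11, 0, 0, 0, 0, 0, 0, 0, 0]
163 [0, 0, 0, 0, 0, 0, 1, 19, 0, 0, 0, 0, 0, 0, 0, 0]
164 [0, 0, 0, 0, 0, 0, 7, 25, 0, 0, 0, 0, 0, 0, 0, 0]
165 [0, 0, 0, 0, 0, 0, 8, 28
[... 438 characters left out ...]
162 [0, 0, 0, 0, 0, 0, 0, 0, 16, 0, 0, 0, 0, 0, 0, 0]
163 [0, 0, 0, 0, 0, 0, 0, 0, 26, 6, 0, 0, 0, 0, 0, 0]
164 [0, 0, 0, 0, 0, 0, 0, 2, 29, 13, 0, 0, 0, 0, 0, 0]
165 [0, 0, 0, 0, 0, 0, 0, 5, 31, 15, 0, 0, 0, 0, 0, 0]
188 [0, 0, 0, 0, 0, 0, 0, 0, 0, 22, 0, 0, 0, 0, 0, 0]
189 [0, 0, 0, 0, 0, 0, 0, 0, 0, 21, 0, 0, 0, 0, 0, 0]
190 [0, 0, 0, 0, 0, 0, 0, 0, 0, 23, 0, 0, 0, 0, 0, 0]
191 [0, 0, 0, 0, 0, 0, 0, 0, 1, 29, 3, 0, 5, 0, 0, 0]
192 [0, 0, 0, 0, 0, 0, 0, 0, 2, 40, 30, 27, 64, 90, 61, 14]
193 [0, 0, 0, 0, 0, 0, 0, 0, 0, 47, 63, 77, 109, 116, 70, 15]
194 [0, 0, 0, 0, 0, 0, 0, 0, 2, 52, 79, 99, 128, 121, 68, 9]
[300.82762552 180.51753445] [300.52439625 163.80467359] [301.10393279 195.56978438]
```

Run:
```python
from m import *
for nm in('n2_top','n3_top'):
    im=cv2.cvtColor(cv2.imread('pics/%s.png'%nm),cv2.COLOR_BGR2RGB).astype(float);R,G,B=im[...,0],im[...,1],im[...,2]
    d=np.clip(R-1.25*G-5,0,None)*(R>90)
    print(nm); print(d[189:216,298:312].astype(int))
s,d2,c2=snap('scene','n3_scene.png')
for nm in('n2_scene','n3_scene'):
    im=cv2.cvtColor(cv2.imread('pics/%s.png'%nm),cv2.COLOR_BGR2RGB).astype(float);R,G,B=im[...,0],im[...,1],im[...,2]
    m=(G<.42*R)&(R>80); m[:190]=0;m[208:]=0;m[:,:285]=0;m[:,316:]=0
    print(nm);print(m[190:208,285:316].astype(int))
```

```text
n2_top
[[  0  21  17   0   0   0   0   0   0   0   0   0   0   0]
 [  0  17  17   0   0   0   0   0   0   0   0   0   0   0]
 [  0  13  18   3   0   0   0   0   0   0   0   0   0   0]
 [  0  13  19   4   9  53  96  96  61  16   0   0   0   0]
 [  0  11  15   0  11  69 120 117  70  15   0   0   0   0]
 [  0  14  17   0   5  65 121 122  66  10   0   0   0   0]
 [  0  21  25   0   5  60 122 118  56   0   0   0   0   0]
 [  0  22  28   2   4  57 118 115  53   0   0   0   0   0]
 [  0  22  28   0   4  58 119 118  57   0   0   0   0   0]
 [  0  18  21   1   8  64 120 123  74  13   0   0   0   0]
 [  0   0   0   0  10  72 124 128  86  27   0   0   0   0]
 [  0   0   0   0   5  72 122 129  87  20   0   0   0   0]
 [  0   0   0   0   0  64 121 129  81  14   0   0   0   0]
 [  0   0   0   0   0  49 117 128  77  10   0   0   0   0]
 [  0   0   0   0   0  39 114 126  74   7   0   0   0   0]
 [  0   0   0   0   0  35 112 126  78  12   0   0   0   0]
 [  0   0   0   0   0  33 115 129  79  12   0   0   0   0]
 [  0   0   0   0   0  34 110 126  77   6   0   0   0   0]
 [  0   0   0   0   0  26 105 1
[... 3761 characters left out ...]
 0 0 0 0 0 0 0 1 1 1 1 1 1 0 0 0 0 0 0 0 0 0 0 0]
 [0 0 0 0 0 0 0 0 0 0 0 0 1 1 1 1 1 1 0 0 0 0 0 0 0 0 0 0 0 0 0]
 [0 0 0 0 0 0 0 0 0 0 1 1 1 1 1 1 1 0 0 0 0 0 0 0 0 0 0 0 0 0 0]
 [0 0 0 0 0 0 0 0 0 1 1 1 1 1 0 0 0 0 0 0 0 0 0 0 0 0 0 0 0 0 0]
 [0 0 0 0 0 0 0 0 0 1 1 1 1 0 0 0 0 0 0 0 0 0 0 0 0 0 0 0 0 0 0]
 [0 0 0 0 0 0 0 0 0 1 1 0 0 0 0 0 0 0 0 0 0 0 0 0 0 0 0 0 0 0 0]
 [0 0 0 0 0 0 0 0 0 0 0 0 0 0 0 0 0 0 0 0 0 0 0 0 0 0 0 0 0 0 0]
 [0 0 0 0 0 0 0 0 0 0 0 0 0 0 0 0 0 0 0 0 0 0 0 0 0 0 0 0 0 0 0]
 [0 0 0 0 0 0 0 0 0 0 0 0 0 0 0 0 0 0 0 0 0 0 0 0 0 0 0 0 0 0 0]
 [0 0 0 0 0 0 0 0 0 0 0 0 0 0 0 0 0 0 0 0 0 0 0 0 0 0 0 0 0 0 0]
 [0 0 0 0 0 0 0 0 0 0 0 0 0 0 0 0 0 0 0 0 0 0 0 0 0 0 0 0 0 0 0]]
```

```bash
python3 -c "
from h import *
st(); print(r.finish_job()); st()"
```

```text
t19.75 tcp [0.6045 0.0466 0.1122] yaw_y -89.04 z [ 0.001  0.003 -1.   ] F [-0.6  6.9  4.6] M [1.45 0.02 0.05] op 0.225 ff 45.002419017255306
the job is handed in; nothing more can be done
None
the job is handed in; nothing more can be done
```

I handed the job in at 19.75 s, with no verdict returned: the latch is turned to its stop, the key stands released on its head, and the gripper holds the cleat with the board flat, all three bars out past the rails and the red line within about 1 mm of the rail ends by camera.

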